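Draw the camera tube out to its next index hole

TASK

On the black fixture the camera's sliding tube section must be drawn out, away from the fixed barrel, by one hole. First pull the upright steel stop rod out of its socket in front of the section, lower it foot first into the open black tube standing on the table and let go of it there. Then pull the section's lock knob up, slide the section to the next hole without running past it, press the pin fully home and finish still holding the knob with the pin engaged; leave the other things where they are.

Things in the scene. Friction and masses are not known exactly. Their poses are not given: they have to be found in the camera images.
- fixture: fixture bolted level to the table: black base plate 150 x 310 x 12 mm with a steel index bar, guide rail, fixed black barrel at its -y end and a sliding camera section. Origin on the table (z = 0); all x, y, z here are in its frame in mm, z up. The section slides to +y. Index bar: x -80 to -20, y -40 to 150, top z = 52; pin holes 13 wide at x = -50, y = 0 (pin starts here), 60 (next) and 120
- next_hole (a point): mouth centre of the next pin hole, in the top of the index bar: fixture x = -50, y = 60, z = 52 mm
- rod_socket (a point): mouth centre of the stop rod's socket in the top of the index bar: fixture x = -66, y = 35, z = 52 mm; 14 mm wide, 30 mm deep
- shoe (a point): on the sliding section, top of its bright metal shoe plate on the pin's axis: fixture x = -50, y = travel, z = 64 mm. The shoe is 60 mm (x) by 48 mm (y). Beside it the section carries the black camera housing, at fixture x 5 to 55, 64 mm long in y, top at z = 118 mm
- carriage (a joint): travel of the camera section along the fixture's +y in m: 0 with its pin in the first hole, 0.060 in the next hole, 0.120 in the last; held by its pin, otherwise about 2.5 N of friction; it stays where it is left. The standing stop rod blocks it after 3 to 7 mm of travel; the pin has about 2 mm of play in a hole
- plunger (a joint): lift of the lock pin and knob in m: 0 fully down in a hole, up to 0.016 (stop). The pin (9 mm, round tip) reaches 12 mm into the hole, so it must be lifted more than 12 mm to slide free. A spring pulls it down with 4 N (seated) to 7 N (raised); over a hole it drops in, between holes it rests on the bar
- knob: black lock knob on the pin: upright cylinder 26 mm across, 26 mm tall; origin at the centre of its underside, at fixture x = -50, y = travel, z = 84 mm when seated (20 mm above the shoe). Below it a 20 mm wide bushing, top at z = 81 mm. Room for fingers on its +y and -y sides; the camera body is 42 mm from it on the +x side
- stop_rod: plain steel rod, 12 mm diameter, 165 mm long, about 0.13 kg, standing upright in the fixture's socket 30 mm deep, its lower end 22 mm and its top 187 mm above the table; origin at the centre of its lower end, z along the rod
- open_tube: open black tube fixed to the table, 44 mm outside, 36 mm inside, 100 mm high, inner floor 6 mm above the table, round 68 mm foot plate 4 mm thick; origin at the centre of its underside. It stands to the left or right of the fixture; the lens barrel stands on the other side
- lens_barrel: bystander: closed black lens barrel, 62 mm across, 90 mm tall, flat closed top, standing; origin at the centre of its underside
- cap_small: bystander: small black cap, 26 mm across, 10 mm high, lying on the fixture's base plate beyond the guide rail; origin under its centre
- cap_large: bystander: black lens cap, 60 mm across, 12 mm high, on the table; origin under its centre
- adapter_ring: bystander: black ring, 52 mm outside, 14 mm high, on the table; origin under its centre
- power_brick: bystander: black box 50 x 90 x 35 mm on the table; origin under its centre
- screwdriver: bystander: screwdriver lying on the table; origin under its middle
- cube_camera: bystander: 30 mm black cube camera on a short steel post with a round foot, 68 mm tall; origin under its foot
Mind the look-alikes: they are no part of the job. What is shaped like the open_tube but orange is not meant.

How it is judged:
On the way, in this order (a step that is already met when the one before it is completed fails the run):
1. the stop rod's foot is lowered into the open tube while the gripper still holds the rod (horizontal distance between stop_rod and open_tube below 0.025 m and z of stop_rod in the frame of open_tube below 0.06 m and contact force between the fingers and stop_rod above 1 N), for 0.1 s.
2. the stop rod is let go in the open tube (horizontal distance between stop_rod and open_tube below 0.025 m and z of stop_rod in the frame of open_tube below 0.02 m and contact force between the fingers and stop_rod below 0.1 N), for 0.2 s.
3. the lock pin is pulled up by its knob (value of joint plunger above 0.008 m and contact force between the fingers and knob above 1 N), for 0.05 s.
At the end, for the whole second after the job is handed in: The section is in the next hole (travel 56 to 64 mm), pin within 3 mm of fully home, fingers on the knob with over 1.5 N; the rod stands in the open tube (foot within 25 mm of its axis, under 20 mm above its underside), untouched by the robot (value of joint carriage between 0.056 and 0.064 m and value of joint plunger below 0.003 m and contact force between the fingers and knob above 1.5 N and horizontal distance between stop_rod and open_tube below 0.025 m and z of stop_rod in the frame of open_tube below 0.02 m and contact force between the arm and stop_rod below 0.1 N); the arm keeps its last pose, push and grip.
It fails at once if the section runs past the next hole (travel over 75 mm) (value of joint carriage above 0.075 m).
It fails at once if a bystander is moved by more than 30 mm (distance of any of lens_barrel, cap_small, cap_large, adapter_ring, power_brick, screwdriver, cube_camera from where it was at the start of the episode above 0.03 m).
It also fails if it takes over 48 s, if anything falls off the work surface, if the arm or the gripper's body presses on something with over 40 N, if the wrist force passes 120 N, or if a joint passes its speed limit or range.

ROBOT

A 7-joint arm with a two-finger parallel gripper is mounted at the origin on the work surface. World frame = base frame: x ahead of the robot, y to its left, z up, the work surface at z = 0. Lengths are in m, angles in rad, forces in N, time in s.
With the tool pointing down it reaches from about 0.425 to 0.875 m from the base axis. Payload 4.7 kg.
Tool frame: the origin (TCP) lies midway between the tips of the shut fingers; the grasp point (between the pads) lies 19 mm behind it; z points along the fingers, y is the line along which they close (so a half turn about z gives the same grasp; the last joint's range is limited). The gripper opens to 87 mm and grips with 3 to 60 N. Pads are 19 mm wide; open, the fingers measure 117 mm over their backs; the gripper's body (75 mm by 190 mm) begins 51 mm behind the grasp point.
Start: joints at [-1.222, 0.321, -0.07, 1.45, 0.023, 1.371, -0.057], TCP at [0.214, 0.614, 0.223] pointing down, gripper open.
Joint ranges: [-2.86, 2.86], [-0.3, 2.09], [-1.38, 1.24], [0.06, 2.45], [-1.56, 4.7], [0.09, 2.05], [-2.69, 2.69]. Speed limits (rad/s): [2.57, 2.57, 3.14, 3.14, 3.14, 3.14, 3.14].

INTERFACE

Orientations are given as a rotation vector (axis times angle).
In Python, from bench import monitor, cams, workorder gives the robot as it stands.
- The arm moves only by the tool move_arm, never from a script. Its arguments are lists of equal length, an entry for each row: "slide": the shift along the tool's x, y, z in cm, a list of three; "roll": the turn about the tool's z in rad. In form: {"slide": [[dx, dy, dz], ...], "roll": [roll, ...]}. A call has 1 to 20 rows; each row is the pose to reach, as a shift and turn from the pose commanded when the call began, along the tool's axes at that moment; what a row does not reach only later rows make up. A row lasts 1/10 s, in which the tool goes at most 50 mm and 8.59 degrees, less where a joint would pass 70% of its speed; a pose out of reach is approached as far as the arm can. A call with a gripper value outside its range is refused whole. "gripper" is the finger opening in cm, from 0 to 8.7, set as the call begins (left out, the last holds). The fingers move at their own pace and stop on an object; "squeeze" is the grip in N (left out, the last holds). Time passes only in rows, so rows that repeat a pose let the fingers close. It gives the time, the measured TCP pose, the force, the opening and the grip force at its end, in the units of the state.
- monitor.get_state(): the state, without advancing time (a new reading comes with each control period).
- cams.get_image(name): name is "scene" or "side" or "wrist"; returns the picture (480x640x3 uint8, red, green, blue); there is no depth.
- cams.get_calibration(name): a dict with "mtx" (3x3 intrinsics, pixels), "dist_coeffs" ([k1, k2, p1, p2, k3] as OpenCV has them; the pictures are not rectified), "R" (3x3) and "t" (3): a world point X has camera coordinates R X + t. Camera axes: x right, y down, z forward; pixel columns grow to the right and rows downward; lengths in m; the calibration is good to about 2 mm. A picture is of the moment at which its call begins: read the wrist's pose just before it. get_calibration takes no time and is no camera call; for the wrist camera it gives the pose at the moment of the call.
- workorder.close_job(): hands the job in; it is judged then, once.
The state is a dict: "time": time; "joint_positions": joint angles; "qd": joint speeds; "joint_torque": joint torques, N m; "position": TCP position; "tool_rot": TCP orientation; "ft_force": force on the tool from outside, world axes, zero at the start; "torque": the same for the moment, N m; "grip_width": opening from 0.0 (shut) to 1.0 (fully open); "grip_force": force on a finger pad.
Only numpy, scipy, OpenCV 4.12 (cv2) and the standard library are available. Lean on these libraries where they do the work, as an engineer would, in place of code of your own. Each camera call takes 0.05 s, during which the arm holds its last target. There are 200 camera calls.

## Working session

There is one attempt and no reset: what is moved stays moved. The work goes in short steps, Python scripts to look and compute and a tool call to move; the robot and the scene stay as the last step left them, time stands still between calls to the robot, and variables do not carry over. Pictures are saved under pics/ and viewed, at most 10 in all, crops included, and the job is handed in when it is done.

Besides the shell and the picture viewer there is one more tool, called after "Request:" as a command line: name --pt "numbers of a row" for each row, then --argument value for the rest. move_arm: Moves the arm, as the interface text tells. Its arguments: {"type":"object","properties":{"slide":{"type":"array","items":{"type":"array","items":{"type":"number"}}},"roll":{"type":"array","items":{"type":"number"}},"gripper":{"type":"number"},"squeeze":{"type":"number"}},"required":["slide","roll"]}

```bash
mkdir -p pics; ls
python3 - <<'E'
from bench import monitor,cams
import cv2,numpy as np
s=monitor.get_state();print({k:np.round(v,3) for k,v in s.items()})
for n in["scene","side","wrist"]:
    c=cams.get_calibration(n);print(n,np.round(c["mtx"],1).tolist(),np.round(c["dist_coeffs"],3),np.round(c["R"],3).tolist(),np.round(c["t"],3))
    im=cams.get_image(n);cv2.imwrite(f"pics/{n}0.png",im[:,:,::-1])
E
```

```text
pics
{'time': np.float64(0.0), 'joint_positions': array([-1.222,  0.322, -0.07 ,  1.452,  0.023,  1.371, -0.057]), 'qd': array([ 0.001, -0.001,  0.001, -0.   ,  0.   ,  0.   , -0.002]), 'joint_torque': array([-0.0000e+00, -4.9130e+01, -4.0400e-01, -3.1252e+01, -6.4000e-02,
        4.4000e-02,  0.0000e+00]), 'position': array([0.213, 0.613, 0.221]), 'tool_rot': array([-5.230e-01, -3.097e+00,  3.000e-03]), 'ft_force': array([0.309, 0.279, 0.607]), 'torque': array([-0.033,  0.038,  0.041]), 'grip_force': np.float64(0.0), 'grip_width': np.float64(1.001)}
scene [[456.9, 0.0, 328.2], [0.0, 456.9, 239.6], [0.0, 0.0, 1.0]] [-0.062  0.     0.     0.     0.   ] [[0.373, 0.928, 0.01], [0.751, -0.296, -0.591], [-0.545, 0.228, -0.807]] [-0.241 -0.391  1.435]
side [[508.9, 0.0, 320.9], [0.0, 508.9, 236.7], [0.0, 0.0, 1.0]] [0.007 0.    0.    0.    0.   ] [[-0.983, -0.185, -0.013], [-0.083, 0.505, -0.859], [0.166, -0.843, -0.511]] [0.593 0.106 0.98 ]
wrist [[413.3, 0.0, 315.3], [0.0, 413.3, 236.0], [0.0, 0.0, 1.0]] [-0.035  0.     0.     0.     0.   ] [[0.329, 0.944, -0.003], [0.907, -0.315, 0.28], [0.263, -0.094, -0.96]] [-0.648 -0.033  0.391]
```

View pics/scene0.png

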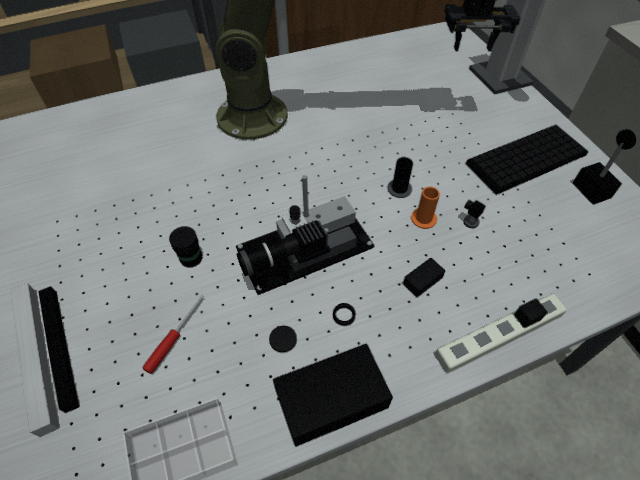

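View pics/side0.png

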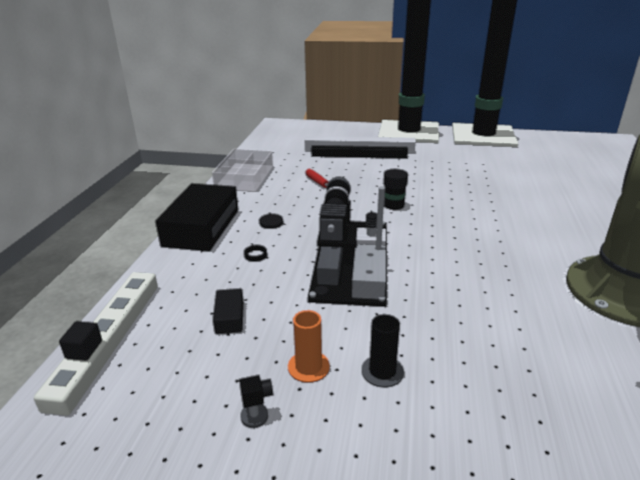

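The scene view shows the fixture at about (305,240) with the stop rod at (305,197). The black open tube is at (401,177), its orange look-alike at (427,207), and the closed lens barrel at (185,245). In the side view the rod is at (381,215), the black tube at (384,350) and the orange tube at (308,345).

The tube candidates, in scene pixels, are the black one (401,177), the orange one (427,207) and the closed lens barrel (185,245). The black one fits, being open, narrow, on a foot plate and on the opposite side from the lens barrel. I'll enlarge it to confirm.

Run:
```python
import cv2
a=cv2.imread("pics/scene0.png")[145:295,232:432];cv2.imwrite("pics/c1.png",cv2.resize(a,(800,600),interpolation=cv2.INTER_CUBIC))
b=cv2.imread("pics/side0.png")[175:385,290:450];cv2.imwrite("pics/c2.png",cv2.resize(b,None,fx=2.85,fy=2.85,interpolation=cv2.INTER_CUBIC))
```

```text
(no output)
```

View pics/c1.png

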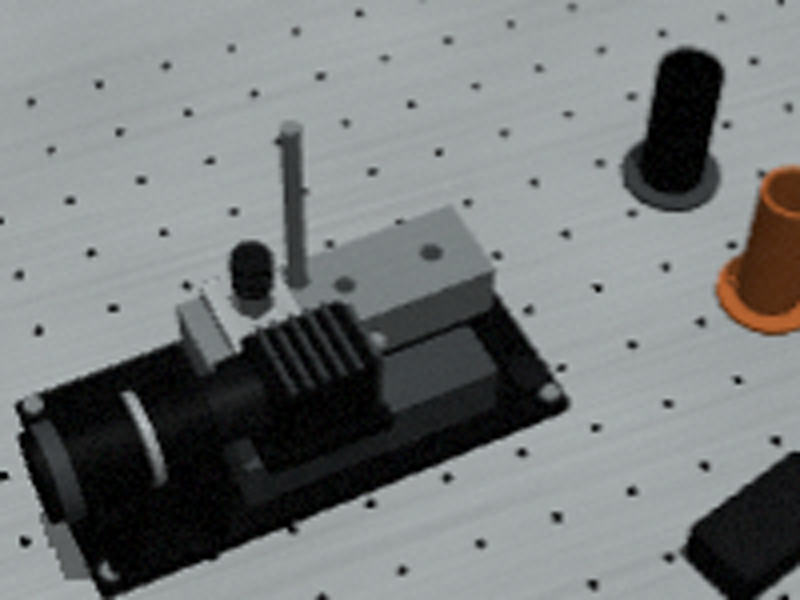

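View pics/c2.png

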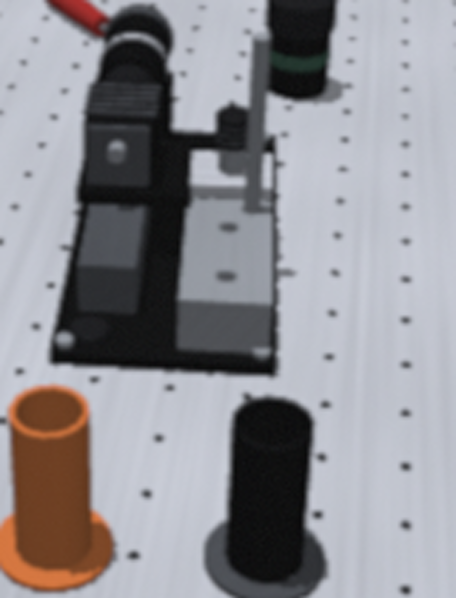

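Both crops confirm the black open tube with its grey foot (c1 rim about (690,72), foot (671,173); c2 rim about (272,422), foot (265,556)). They also show the fixture's holes, bar corners and rod clearly, so I'll do a point fit now.

```bash
cat > h.py <<'E'
import numpy as np,cv2
from scipy.optimize import least_squares
from bench import monitor,cams
def proj(n,X,c=None):
    c=c or cams.get_calibration(n)
    return cv2.projectPoints(np.atleast_2d(np.array(X,float)),cv2.Rodrigues(np.array(c["R"]))[0],np.array(c["t"],float),np.array(c["mtx"]),np.array(c["dist_coeffs"]))[0][:,0]
def ray(n,p,z,c=None):
    c=c or cams.get_calibration(n);R=np.array(c["R"]);t=np.array(c["t"])
    u=cv2.undistortPoints(np.array([[p]],float),np.array(c["mtx"]),np.array(c["dist_coeffs"]))[0,0]
    C=-R.T@t;d=R.T@np.r_[u,1];return C+d*(z-C[2])/d[2]
def W(f,P):
    P=np.atleast_2d(np.array(P,float))/1000;c,s=np.cos(f[2]),np.sin(f[2])
    return np.c_[f[0]+c*P[:,0]-s*P[:,1],f[1]+s*P[:,0]+c*P[:,1],P[:,2]]
E
python3 - <<'E'
from h import *
A=lambda p:np.array(p)/4+[232,145]-.4
B=lambda p:np.array(p)/2.85+[290,175]-.3
sc=[((-50,60,52),(345,285)),((-50,120,52),(431,253)),((-80,150,52),(455,206)),((-20,150,52),(495,270)),((75,155,12),(570,403)),((75,-155,12),(105,596)),((-75,-155,12),(16,405)),((-66,35,187),(290,127)),((-66,35,52),(297,285))]
si=[((-50,60,52),(229,227)),((-50,120,52),(227,276)),((-80,150,52),(272,302)),((-20,150,52),(178,300)),((75,155,12),(51,358)),((-75,155,12),(276,372)),((-66,35,187),(263,40)),((-66,35,52),(255,207))]
P1=[a for a,_ in sc];q1=np.array([A(b) for _,b in sc]);P2=[a for a,_ in si];q2=np.array([B(b) for _,b in si])
F=lambda f:np.r_[(proj("scene",W(f,P1))-q1).ravel(),(proj("side",W(f,P2))-q2).ravel()]
r=min((least_squares(F,[.6,0,y],loss="soft_l1") for y in(1.5,-1.5,0,3)),key=lambda r:r.cost);f=r.x
print("fixture",f.round(4),"cost",r.cost);print(F(f).reshape(-1,2).round(1).tolist())
for n,p in(("rod",(-66,35,187)),("knob",(-50,0,84)),("next",(-50,60,84))):print(n,W(f,p).round(4))
for n,T,p,z in(("scene",A,(690,72),.1),("scene",A,(671,173),.004),("side",B,(272,422),.1),("side",B,(265,556),.004)):print("tube",n,ray(n,T(p),z).round(4))
E
```

```text
fixture [ 0.5506 -0.0232  0.0792] cost 27.28654903415974
[[0.2, 0.1], [0.2, -0.0], [-0.8, -0.3], [0.4, -0.0], [0.9, 3.2], [-0.9, 3.9], [-0.9, 3.2], [0.3, 0.3], [0.3, -1.0], [0.9, 0.8], [0.9, 0.9], [1.2, 1.9], [1.3, 0.9], [-5.1, -3.2], [-4.0, -3.7], [0.5, -0.6], [0.0, 1.5]]
rod [[0.482  0.0065 0.187 ]]
knob [[ 0.5007 -0.0271  0.084 ]]
next [[0.496  0.0327 0.084 ]]
tube scene [0.4481 0.2899 0.1   ]
tube scene [0.4482 0.2906 0.004 ]
tube side [0.4505 0.2891 0.1   ]
tube side [0.4495 0.2896 0.004 ]
```

```bash
cat >> h.py <<'E'
from scipy.spatial.transform import Rotation as Ro
TUBE=np.array([.449,.2898])
def plan(target,ydir=None):
    s=monitor.get_state();R=Ro.from_rotvec(s["tool_rot"]).as_matrix();p=np.array(s["position"])
    d=R.T@(np.array(target)-p)*100;roll=0
    if ydir is not None:
        v=R.T@np.r_[ydir,0];roll=np.arctan2(-v[0],v[1])
        roll=(roll+np.pi/2)%np.pi-np.pi/2
    print("pos",p.round(4),"tilt",R[:,2].round(3),"slide cm",d.round(2),"roll",round(roll,3),"t",round(s["time"],2));return d,roll
E
python3 - <<'E'
from h import *
A=lambda p:np.array(p)/4+[232,145]-.4
B=lambda p:np.array(p)/2.85+[290,175]-.3
sc=[((-50,60,52),(345,285)),((-50,120,52),(431,253)),((-80,150,52),(455,206)),((-20,150,52),(495,270)),((-66,35,187),(290,127))]
si=[((-50,60,52),(229,227)),((-50,120,52),(227,276)),((-80,150,52),(272,302)),((-20,150,52),(178,300)),((-66,35,187),(263,40)),((-66,35,52),(255,207))]
pl1=[((75,155,12),(570,403)),((75,-155,12),(105,596)),((-75,-155,12),(16,405))];pl2=[((75,155,12),(51,358)),((-75,155,12),(276,372))]
g=lambda L,T:(np.array([a for a,_ in L],float),np.array([T(b) for _,b in L]))
def F(f):
    r=[]
    for n,L,T,o in(("scene",sc,A,0),("side",si,B,0),("scene",pl1,A,1),("side",pl2,B,1)):
        P,q=g(L,T);r.append((proj(n,W(f,P+o*np.r_[f[3:],0]))-q).ravel())
    return np.concatenate(r)
r=least_squares(F,[.55,-.02,.08,0,0],loss="soft_l1");f=r.x
print("fixture",f.round(4),"cost",r.cost);print(F(f).reshape(-1,2).round(1).tolist())
np.save("f.npy",f[:3])
for n,p in(("rod",(-66,35,187)),("knob",(-50,0,84)),("next",(-50,60,84))):print(n,W(f,p).round(4))
w=W(f,(-66,35,187))[0];plan([w[0],w[1],.225],[-np.sin(f[2]),np.cos(f[2])])
E
```

```text
fixture [ 0.5517 -0.0247  0.0764 -9.9824  7.5118] cost 6.061885034488819
[[-0.2, 0.6], [-0.1, 0.5], [-1.0, 0.3], [0.2, 0.6], [-0.0, 0.9], [0.3, 0.4], [0.2, 0.4], [0.4, 1.4], [0.6, 0.4], [-0.1, -0.9], [-0.5, 1.1], [1.2, -0.1], [-0.1, -0.3], [0.2, -0.5], [-1.0, -1.1], [0.6, -1.4]]
rod [[0.4832 0.0052 0.187 ]]
knob [[ 0.5018 -0.0285  0.084 ]]
next [[0.4973 0.0313 0.084 ]]
pos [0.2135 0.6135 0.2217] tilt [-0.    -0.001 -1.   ] slide cm [-45.46 -48.59  -0.25] roll -0.411 t 0.15
```

Request:
move_arm --pt "-1.4 -1.5 0" --pt "-4 -4.3 0" --pt "-7 -7.5 0" --pt "-10 -10.7 0" --pt "-13 -13.9 0" --pt "-16 -17.1 0" --pt "-19 -20.3 0" --pt "-22 -23.5 0" --pt "-25 -26.7 0" --pt "-28 -29.9 0" --pt "-31 -33.1 0" --pt "-34 -36.3 0" --pt "-37 -39.5 0" --pt "-40 -42.7 -0.1" --pt "-42.5 -45.4 -0.2" --pt "-44.5 -47.5 -0.2" --pt "-45.4 -48.6 -0.2" --pt "-45.4 -48.6 -0.2" --pt "-45.4 -48.6 -0.2" --pt "-45.4 -48.6 -0.2" --roll '[-0.03,-0.06,-0.1,-0.13,-0.16,-0.19,-0.22,-0.25,-0.28,-0.31,-0.34,-0.37,-0.4,-0.41,-0.41,-0.41,-0.41,-0.41,-0.41,-0.41]' --gripper 8.7

```text
time: 2.15
position: [0.4823, 0.0072, 0.2244]
tool_rot: [0.121, -3.139, -0.001]
ft_force: [0.0, -0.1, 0.8]
grip_width: 1.004
grip_force: 0.0
```

Run:
```python
from h import *
f=np.load("f.npy")
w=W(f,(-66,35,187))[0];plan([w[0],w[1],.225],[-np.sin(f[2]),np.cos(f[2])])
c=cams.get_calibration("wrist");im=cams.get_image("wrist")
cv2.imwrite("pics/w1.png",im[:,:,::-1])
for P in((-66,35,187),(-66,35,52),(-50,60,52),(-50,120,52),(-50,0,110),(-80,150,52),(-20,150,52)):print(P,proj("wrist",W(f,P),c).round(0))
print(proj("wrist",[[*TUBE,.1]],c))
```

```text
pos [0.4823 0.0072 0.2244] tilt [-0.     0.001 -1.   ] slide cm [-0.08 -0.21 -0.06] roll 0.001 t 2.15
(-66, 35, 187) [[312. 274.]]
(-66, 35, 52) [[313. 214.]]
(-50, 60, 52) [[343. 233.]]
(-50, 120, 52) [[414. 233.]]
(-50, 0, 110) [[263. 255.]]
(-80, 150, 52) [[453. 198.]]
(-20, 150, 52) [[447. 266.]]
[[704.09156085 213.37367676]]
```

View pics/w1.png

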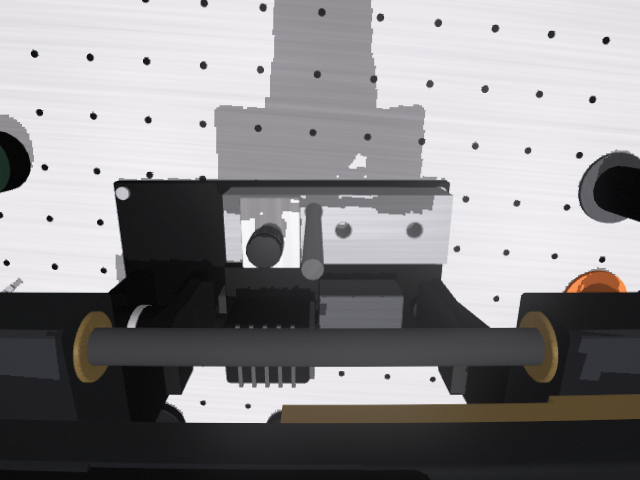

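The wrist view shows the rod top at (313,269), the knob top at (264,250) and the holes at (343,230) and (414,230). Those lie 3–5 px from the prediction, so the fit is good to about 2 mm. I'll go down over the rod and grip it.

Request:
move_arm --pt "0.05 -0.2 0.5" --pt "0.05 -0.2 2" --pt "0.05 -0.2 3.5" --pt "0.05 -0.2 5" --pt "0.05 -0.2 6.5" --pt "0.05 -0.2 7.8" --pt "0.05 -0.2 8.4" --pt "0.05 -0.2 8.6" --pt "0.05 -0.2 8.6" --roll '[0,0,0,0,0,0,0,0,0]'

```text
time: 3.1
position: [0.4825, 0.0038, 0.1387]
tool_rot: [-0.118, 3.139, -0.0]
ft_force: [-0.1, 0.2, 0.1]
grip_width: 0.998
grip_force: 0.0
```

Request:
move_arm --pt "0 0 0" --pt "0 0 0" --pt "0 0 0" --pt "0 0 0" --pt "0 0 0" --pt "0 0 0" --pt "0 0 0" --pt "0 0 0" --pt "0 0 0" --pt "0 0 0" --pt "0 0 0" --pt "0 0 0" --roll '[0,0,0,0,0,0,0,0,0,0,0,0]' --gripper 0.5 --squeeze 25

```text
time: 4.3
position: [0.4823, 0.0042, 0.1385]
tool_rot: [0.118, -3.139, -0.001]
ft_force: [0.5, 1.4, 0.3]
grip_width: 0.131
grip_force: 25.0
```

Request:
move_arm --pt "0 0.05 -0.3" --pt "0 0.05 -0.9" --pt "0 0.05 -1.6" --pt "0 0.05 -2.4" --pt "0 0.05 -3.2" --pt "0 0.05 -4.2" --pt "0 0.05 -5.5" --pt "0 0.05 -7" --pt "0 0.05 -8.5" --pt "0 0.05 -10" --pt "0 0.05 -11" --pt "0 0.05 -11.5" --pt "0 0.05 -11.5" --roll '[0,0,0,0,0,0,0,0,0,0,0,0,0]'

```text
time: 5.6
position: [0.4827, 0.0042, 0.2543]
tool_rot: [-0.118, 3.138, 0.0]
ft_force: [-0.3, -0.0, -0.9]
grip_width: 0.132
grip_force: 25.0
```

Run:
```python
from h import *
plan([*TUBE,.254])
```

```text
pos [0.4827 0.0042 0.2543] tilt [ 0.001  0.    -1.   ] slide cm [ 1.21 28.74  0.03] roll 0 t 5.6
```

Request:
move_arm --pt "0.1 0.8 0" --pt "0.1 2.5 0" --pt "0.2 4.7 0" --pt "0.3 7 0" --pt "0.4 9.3 0" --pt "0.5 11.6 0" --pt "0.6 13.9 0" --pt "0.7 16.2 0" --pt "0.8 18.5 0" --pt "0.9 20.8 0" --pt "1 23 0" --pt "1 25 0" --pt "1.1 26.8 0" --pt "1.2 28 0" --pt "1.2 28.6 0" --pt "1.2 28.7 0" --pt "1.2 28.7 0" --pt "1.2 28.7 0" --roll '[0,0,0,0,0,0,0,0,0,0,0,0,0,0,0,0,0,0]'

```text
time: 7.4
position: [0.4492, 0.2885, 0.2537]
tool_rot: [-0.116, 3.139, -0.0]
ft_force: [0.6, -0.9, -1.3]
grip_width: 0.13
grip_force: 25.0
```

Run:
```python
from h import *
plan([*TUBE,.254])
a=cams.get_image("scene");b=cams.get_image("side")
p=proj("scene",[[*TUBE,.1],[*TUBE,.137]]);q=proj("side",[[*TUBE,.1],[*TUBE,.137]]);print(p,q)
o=[]
for im,c in((a,p[0]),(b,q[0])):
    x,y=np.round(c).astype(int);print(x-50,y-75)
    o.append(cv2.resize(im[y-75:y+75,x-50:x+50],None,fx=4,fy=4,interpolation=cv2.INTER_CUBIC))
cv2.imwrite("pics/t1.png",np.clip(np.hstack(o).astype(float)*1.6,0,255).astype(np.uint8)[:,:,::-1])
```

```text
pos [0.4492 0.2885 0.2537] tilt [ 0. -0. -1.] slide cm [ 0.01  0.14 -0.03] roll 0 t 7.4
[[404.21158653 162.84147936]
 [406.29676381 152.21373892]] [[386.09831305 323.17045637]
 [387.41870446 303.51452683]]
354 88
336 248
```

View pics/t1.png

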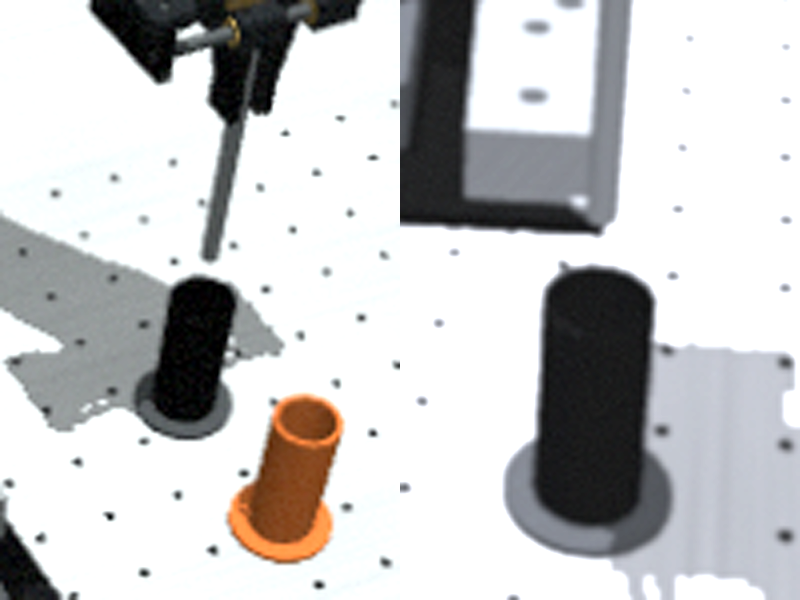

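The rod hangs upright over the black tube. Its foot is at about (210,256) in the left crop and (607,228) in the right, as predicted for the tube axis. I'll lower it now.

Request:
move_arm --pt "0 0.1 0.6" --pt "0 0.1 1.8" --pt "0 0.1 3" --pt "0 0.1 4.2" --pt "0 0.1 5.4" --pt "0 0.1 6.6" --pt "0 0.1 7.8" --pt "0 0.1 9" --pt "0 0.1 10.2" --pt "0 0.1 11.2" --pt "0 0.1 12" --pt "0 0.1 12.4" --pt "0 0.1 12.6" --pt "0 0.1 12.7" --pt "0 0.1 12.7" --pt "0 0.1 12.7" --roll '[0,0,0,0,0,0,0,0,0,0,0,0,0,0,0,0]'

```text
time: 9.1
position: [0.449, 0.2907, 0.127]
tool_rot: [-0.118, 3.139, 0.001]
ft_force: [-0.9, -0.4, -0.8]
grip_width: 0.13
grip_force: 25.0
```

Request:
move_arm --pt "0 0 0.15" --pt "0 0 0.3" --pt "0 0 0.3" --roll '[0,0,0]'

```text
time: 9.4
position: [0.4486, 0.2904, 0.1234]
tool_rot: [0.118, -3.139, 0.0]
ft_force: [0.7, 0.5, -1.0]
grip_width: 0.134
grip_force: 25.0
```

Request:
move_arm --pt "0 0 0" --pt "0 0 0" --pt "0 0 0" --pt "0 0 0" --pt "0 0 0" --pt "0 0 0" --pt "0 0 0" --pt "0 0 0" --pt "0 0 0" --pt "0 0 0" --pt "0 0 0" --pt "0 0 0" --roll '[0,0,0,0,0,0,0,0,0,0,0,0]' --gripper 8.7

```text
time: 10.6
position: [0.4487, 0.2905, 0.1236]
tool_rot: [-0.118, 3.139, 0.0]
ft_force: [0.4, -0.6, -0.0]
grip_width: 0.989
grip_force: 0.0
```

Request:
move_arm --pt "0 0 -0.5" --pt "0 0 -1.8" --pt "0 0 -3.5" --pt "0 0 -5.2" --pt "0 0 -7" --pt "0 0 -8.6" --pt "0 0 -9.6" --pt "0 0 -10" --pt "0 0 -10" --roll '[0,0,0,0,0,0,0,0,0]'

```text
time: 11.5
position: [0.4489, 0.2906, 0.2242]
tool_rot: [-0.118, 3.139, 0.001]
ft_force: [0.1, -0.4, -0.3]
grip_width: 1.003
grip_force: 0.0
```

Run:
```python
from h import *
f=np.load("f.npy")
w=W(f,(-50,0,110))[0];plan([w[0]-.0012,w[1],.2],[-np.sin(f[2]),np.cos(f[2])])
im=cams.get_image("side");cv2.imwrite("pics/t2.png",cv2.resize(im[140:400,280:480],None,fx=2,fy=2)[:,:,::-1])
```

```text
pos [0.4489 0.2906 0.2242] tilt [ 0.001  0.001 -1.   ] slide cm [ -2.76 -32.21   2.4 ] roll -0.001 t 11.5
```

View pics/t2.png

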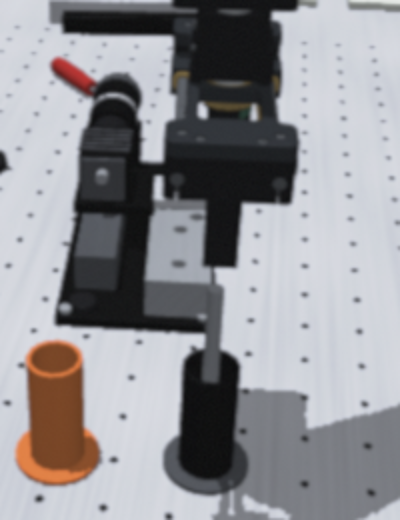

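The rod stands in the black tube, leaning slightly, with its top at crop (213,290) and the gripper clear of it. Next is the knob.

Request:
move_arm --pt "-0.1 -0.9 0" --pt "-0.3 -3 0" --pt "-0.5 -5.5 0" --pt "-0.7 -8 0" --pt "-0.9 -10.6 0" --pt "-1.1 -13.2 0" --pt "-1.3 -15.8 0" --pt "-1.5 -18.4 0" --pt "-1.7 -21 0" --pt "-1.9 -23.6 0" --pt "-2.2 -26.2 0" --pt "-2.4 -28.6 0" --pt "-2.6 -30.5 0.5" --pt "-2.7 -31.7 1" --pt "-2.7 -32.2 1.8" --pt "-2.7 -32.2 2.4" --pt "-2.7 -32.2 2.4" --pt "-2.7 -32.2 2.4" --roll '[0,0,0,0,0,0,0,0,0,0,0,0,0,0,0,0,0,0]'

```text
time: 13.35
position: [0.4996, -0.0274, 0.1993]
tool_rot: [0.121, -3.139, -0.0]
ft_force: [1.3, -0.2, -0.3]
grip_width: 1.001
grip_force: 0.0
```

Run:
```python
from h import *
f=np.load("f.npy")
w=W(f,(-50,0,110))[0];plan([w[0]-.0012,w[1]-.0004,.078],[-np.sin(f[2]),np.cos(f[2])])
c=cams.get_calibration("wrist");print(proj("wrist",W(f,[(-50,0,110),(-50,60,52),(-50,120,52)]),c).round(0))
im=cams.get_image("wrist");cv2.imwrite("pics/w2.png",im[:,:,::-1])
```

```text
pos [ 0.4996 -0.0274  0.1993] tilt [-0.001  0.    -1.   ] slide cm [-0.1  -0.16 12.13] roll 0.001 t 13.35
[[314. 246.]
 [392. 223.]
 [469. 223.]]
```

View pics/w2.png

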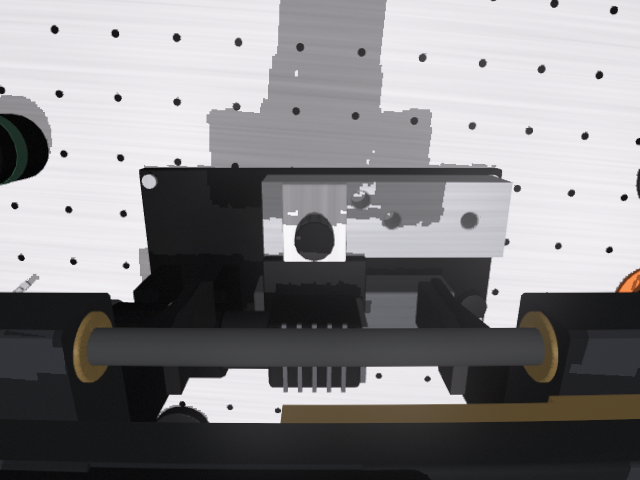

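The knob top is at (314,240) and centred between the fingers, the holes are at (392,220) and (469,220), and the socket is now empty at (360,200). I'll go down and grip it.

Request:
move_arm --pt "0 -0.15 0.6" --pt "0 -0.15 2" --pt "0 -0.15 3.6" --pt "0 -0.15 5.2" --pt "0 -0.15 6.8" --pt "0 -0.15 8.4" --pt "0 -0.15 10" --pt "0 -0.15 11.2" --pt "0 -0.15 11.8" --pt "0 -0.15 12.1" --pt "0 -0.15 12.1" --roll '[0,0,0,0,0,0,0,0,0,0,0]'

```text
time: 14.5
position: [0.5, -0.0301, 0.0784]
tool_rot: [0.118, -3.139, 0.0]
ft_force: [0.1, -0.1, -0.2]
grip_width: 1.004
grip_force: 0.0
```

Request:
move_arm --pt "0 0 0" --pt "0 0 0" --pt "0 0 0" --pt "0 0 0" --pt "0 0 0" --pt "0 0 0" --pt "0 0 0" --pt "0 0 0" --pt "0 0 0" --pt "0 0 0" --pt "0 0 0" --pt "0 0 0" --roll '[0,0,0,0,0,0,0,0,0,0,0,0]' --gripper 1.5 --squeeze 30

```text
time: 15.7
position: [0.4999, -0.0295, 0.0785]
tool_rot: [0.119, -3.139, -0.001]
ft_force: [1.0, 2.0, 0.3]
grip_width: 0.288
grip_force: 30.0
```

Request:
move_arm --pt "0 0.05 -0.3" --pt "0 0.05 -0.7" --pt "0 0.05 -1.1" --pt "0 0.05 -1.4" --pt "0 0.05 -1.45" --pt "0 0.05 -1.45" --pt "0 0.05 -1.45" --roll '[0,0,0,0,0,0,0]'

```text
time: 16.4
position: [0.4998, -0.0296, 0.0929]
tool_rot: [0.118, -3.139, -0.0]
ft_force: [2.2, 1.0, -6.2]
grip_width: 0.286
grip_force: 30.0
```

Request:
move_arm --pt "0 0.2 0" --pt "0 0.5 0" --pt "0 0.9 0" --pt "0 1.3 0" --pt "0 1.7 0" --pt "0 2.1 0" --pt "0 2.5 0" --pt "0 2.9 0" --pt "0 3.3 0" --pt "0 3.7 0" --pt "0 4.1 0" --pt "0 4.5 0" --pt "0 4.9 0" --pt "0 5.2 0" --pt "0 5.5 0" --pt "0 5.7 0" --pt "0 5.8 0" --pt "0 5.9 0" --pt "0 5.9 0" --roll '[0,0,0,0,0,0,0,0,0,0,0,0,0,0,0,0,0,0,0]'

```text
time: 18.3
position: [0.4953, 0.0295, 0.093]
tool_rot: [0.118, -3.139, -0.001]
ft_force: [1.6, -1.7, -7.8]
grip_width: 0.293
grip_force: 30.0
```

Request:
move_arm --pt "0 0.05 0.2" --pt "0 0.05 0.5" --pt "0 0.05 0.8" --pt "0 0.05 1.1" --pt "0 0.05 1.3" --pt "0 0.05 1.45" --pt "0 0.05 1.5" --pt "0 0.05 1.5" --roll '[0,0,0,0,0,0,0,0]'

```text
time: 19.1
position: [0.4954, 0.0301, 0.0785]
tool_rot: [0.118, -3.139, -0.001]
ft_force: [-2.1, -0.6, 2.5]
grip_width: 0.288
grip_force: 30.0
```

Request:
move_arm --pt "0 0 0.1" --pt "0 0 0.2" --pt "0 0 0.2" --pt "0 0 0.2" --roll '[0,0,0,0]'

```text
time: 19.5
position: [0.4956, 0.0301, 0.0783]
tool_rot: [0.118, -3.139, -0.002]
ft_force: [-8.6, -0.9, 15.2]
grip_width: 0.288
grip_force: 30.0
```

Run:
```python
from h import *
f=np.load("f.npy");print(monitor.get_state()["ft_force"],proj("side",W(f,[(-50,60,64),(-50,60,84),(-50,60,110)])),proj("scene",W(f,[(-50,60,64),(-50,60,84),(-50,60,110)])))
a=cams.get_image("side")[150:325,320:420];b=cams.get_image("scene")[140:315,270:370]
cv2.imwrite("pics/k1.png",np.clip(1.5*np.hstack([cv2.resize(i,(340,595),interpolation=cv2.INTER_CUBIC) for i in(a,b)]).astype(float),0,255)[:,:,::-1])
```

```text
[-8.56897911 -0.94565868 15.24328197] [[370.61268905 249.60913509]
 [370.98703953 240.93770157]
 [371.48567651 229.3943481 ]] [[317.65502836 213.37215664]
 [317.58781803 208.10170311]
 [317.49774469 201.01760048]][ WARN:0@4.604] global loadsave.cpp:1063 imwrite_ Unsupported depth image for selected encoder is fallbacked to CV_8U.
```

View pics/k1.png

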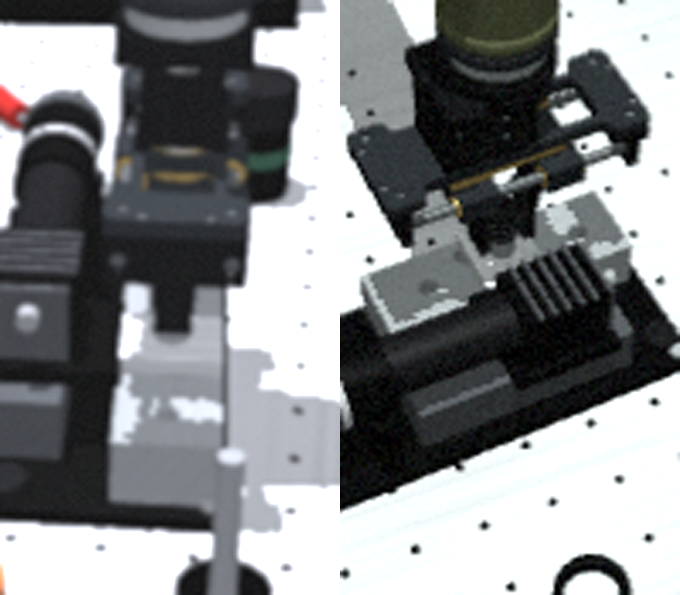

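The section has moved with the knob: shoe at left crop (175,345), two holes now showing behind it at right crop (430,285) and (465,255), and the rod still in the tube at (230,460). The grip is at the same height as when the pin was first seated, and pressing 0.2 mm lower raised the force to 15 N, so the pin is fully home. I'm handing in.

```bash
python3 -c "
from bench import workorder;print(workorder.close_job())"
```

```text
the job is handed in; nothing more can be done
None
```

The job is handed in (no verdict came back): the stop rod stands released in the black tube, and the section is out one hole (about 60 mm by arm travel) with its pin pressed home and the knob still gripped at 30 N.

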